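# Rotate the tins in a welding bench stock channel

### The arm

A 7-joint arm with a two-finger parallel gripper is mounted at the origin on the work surface. World frame = base frame: x ahead of the robot, y to its left, z up, the work surface at z = 0. Lengths are in m, angles in rad, forces in N, time in s.
With the tool pointing down it reaches from about 0.4 to 0.85 m from the base axis. Payload 10.4 kg.
Tool frame: the origin (TCP) lies on the front face of the gripper's body, between the roots of the fingers; the fingertips stand 70 mm ahead of it and the grasp point (between the pads) lies 51 mm ahead of it (grasp_offset is the distance from the TCP to the grasp point, in m); z points along the fingers, y is the direction in which the jaws open and shut (so a half turn about z gives the same grasp; the last joint's range is limited). The gripper opens to 87 mm and grips with 3 to 60 N. Pads are 19 mm wide; open, the fingers measure 117 mm over their backs; the gripper's body (75 mm by 190 mm) begins 51 mm behind the grasp point.
Start: joints at [1.138, 0.332, -0.065, 1.46, 0.022, 1.35, -0.088], TCP at [0.249, -0.573, 0.292] pointing down, gripper open.
Joint ranges: [-2.6, 2.6], [-0.5, 2.12], [-1.47, 1.34], [0.16, 2.42], [-1.27, 4.41], [0.06, 2.06], [-2.6, 2.6]. Speed limits (rad/s): [2.22, 2.22, 2.79, 2.79, 3.14, 3.14, 3.14].

### API

Orientations are given as a unit quaternion [x, y, z, w].
In Python, from bench import * gives the robot as it stands. The module is installed in compiled form; this text tells all that it offers.
- The arm moves only by the tool arm_command, never from a script. Its argument "commands" is a list of rows, each a list of 3 entries, a list of its own where there are three numbers: the opening in per cent of the stroke, from 0 (shut) to 100 (fully open), then the shift along the tool's x, y, z in m, then the turn, a rotation vector about the tool's x, y, z in rad. A call has exactly 10 rows; each row is the pose to reach, as a shift and turn from the pose commanded when the call began, along the tool's axes at that moment; what a row does not reach only later rows make up. A row lasts 1/12 s, in which the tool goes at most 41.7 mm and 7.16 degrees, less where a joint would pass 70% of its speed; a pose out of reach is approached as far as the arm can. A call with a gripper value outside its range is refused whole. The fingers move at their own pace and stop on an object; "squeeze" is the grip in N (left out, the last holds). Time passes only in rows, so rows that repeat a pose let the fingers close, or fill a call up. It gives the time, the measured TCP pose, the force and the opening at its end, in the units of the state.
- read_state(): the state, without advancing time (a new reading comes with each control period).
- camera(name): name is "scene" or "top" or "wrist"; returns a dict with "pixels" (420x560x3 uint8, red, green, blue), "fx", "fy", "cx", "cy" (pixels), "rvec" (rotation vector, rad) and "tvec" (3), from world to camera coordinates, as OpenCV has them; the wrist camera has in their place "mount" (4x4, takes a point from camera to tool coordinates, whose origin is the TCP and whose axes are the flange's). Camera axes: x right, y down, z forward; pixel columns grow to the right and rows downward; lengths in m; the calibration is good to about 2 mm. A picture is of the moment at which its call begins: read the wrist's pose just before it. There is no depth.
- close_job(): hands the job in, once; it reports no verdict.
The state is a dict: "time": time; "joint_positions": joint angles; "joint_vel": joint speeds; "joint_torque": joint torques, N m; "ee_pos": TCP position; "eef_rot": TCP orientation; "ft_force": force on the tool from outside, world axes, zero at the start; "torque": the same for the moment, N m; "width": finger opening in m.
Only numpy, scipy, OpenCV 4.12 (cv2) and the standard library are available. Lean on these libraries where they do the work, as an engineer would, in place of code of your own. Each camera call takes 0.05 s, during which the arm holds its last target.

### The job

Restock the channel of nozzle-dip tins first-in-first-out: first bring the old tall tin that stands in the channel forward until it is right up against the channel's front stop, and only then take the new tall tin from the white tray and stand it in the same channel close behind the old one, less than a finger's breadth away. Keep both tins upright, and leave the short tin where it stands in the tray.

Things in the scene. Friction and masses are not known exactly. Their poses are not given: they have to be found in the camera images.
- old_tin_center (a point): Centre of the old tin: a plain upright metal tin with a blank paper band, 60 mm in diameter, 90 mm tall, 0.25 to 0.5 kg, standing in the channel some way back from its front stop. The point is on the tin's axis, 45 mm above its underside; z is the tin's axis.
- new_tin_center (a point): Centre of the new tin: the same kind of tin (60 mm in diameter, 90 mm tall, 0.25 to 0.5 kg), standing in the white tray on the bench. The tray is fixed, 260 x 160 mm, with a 4 mm floor and walls 21 mm high over the bench. The point is on the tin's axis, 45 mm above its underside; z is the tin's axis.
- short_tin_center (a point): Centre of the short tin, which stays where it is: the same diameter (60 mm) but only 45 mm tall, in the white tray with the new tin, at least 105 mm from it centre to centre. The point is on its axis, 22.5 mm above its underside.
- lane: Fixed straight grey metal channel flat on the bench, holding the old tin (a like one beside it holds two 70 mm tall cartons). Inside 80 wide, 200 long; floor 4 thick; side rails and front stop rise 19 above the bench. Origin: its middle, at bench level. x runs front to rear, z up. Front = end nearer the robot, inner face of the stop at x = -100 mm, so a tin at the stop is centred at x -70, z 49. Rear open.
Things that resemble listed ones, but are neither listed nor needed, are in the scene too. Leave any red or yellow look-alike of the part that bears old_tin_center alone.

How it is judged:
On the way, in this order (a step that is already met when the one before it is completed fails the run):
1. the old tin stands upright in the channel, within 20 mm of the front stop, while the new tin is still in its place in the tray (moved less than 50 mm) (y of old_tin_center in the frame of lane between -0.015 and 0.015 m and z of old_tin_center in the frame of lane between 0.041 and 0.057 m and angle between old_tin_center's own z axis and vertical below 0.15 rad and x of old_tin_center in the frame of lane between -0.08 and -0.05 m and distance of new_tin_center from where it was at the start of the episode below 0.05 m), for 0.2 s.
2. the new tin stands upright in the channel behind the old one, with a gap of less than 20 mm, the old one still within 20 mm of the front stop (y of old_tin_center in the frame of lane between -0.015 and 0.015 m and z of old_tin_center in the frame of lane between 0.041 and 0.057 m and angle between each of old_tin_center, new_tin_center's own z axis and vertical below 0.15 rad and x of old_tin_center in the frame of lane between -0.08 and -0.05 m and y of new_tin_center in the frame of lane between -0.015 and 0.015 m and z of new_tin_center in the frame of lane between 0.041 and 0.057 m and x of new_tin_center in the frame of lane above -0.035 m and horizontal distance between old_tin_center and new_tin_center below 0.08 m), for 0.2 s.
At the end, for the whole second after the job is handed in: Both tall tins stand upright (within 8 degrees) and at rest on the channel's floor between its rails, within 15 mm of its centre line: the old one within 20 mm of the front stop, the new one behind it with a gap of less than 20 mm (all of step 2 and linear speed of each of old_tin, new_tin below 0.02 m/s); the robot touches nothing.
It fails at once if a tall tin is tipped by more than 30 degrees (angle between any of old_tin_center, new_tin_center's own z axis and vertical above 0.52 rad).
It fails at once if the short tin is moved by more than 20 mm (distance of short_tin_center from where it was at the start of the episode above 0.02 m).
It also fails if it takes over 58 s, if anything falls off the work surface, if the arm or the gripper's body presses on something with over 40 N, if the wrist force passes 120 N, or if a joint passes its speed limit or range.

## Working session

There is one attempt and no reset: what is moved stays moved. The work goes in short steps, Python scripts to look and compute and a tool call to move; the robot and the scene stay as the last step left them, time stands still between calls to the robot, and variables do not carry over. Pictures are saved under pics/ and viewed, and the job is handed in when it is done.

Besides the shell and the picture viewer there is one more tool, called after "Emit:" as a command line: name --argument value ..., lists and objects as JSON in quotes. arm_command: Moves the arm, as the interface text tells. Its arguments: {"type":"object","properties":{"commands":{"type":"array","items":{"type":"array"}},"squeeze":{"type":"number"}},"required":["commands"]}

```bash
mkdir -p pics; python3 - <<'E'
from bench import *
import cv2
s=read_state(); print({k:s[k] for k in ('time','ee_pos','eef_rot','width','ft_force')})
for n in ('scene','top'):
    c=camera(n); cv2.imwrite(f'pics/{n}0.png',c['pixels'][:,:,::-1]); print(n,c['fx'],c['cx'],c['cy'],c['rvec'],c['tvec'])
E
```

```text
{'time': 0.0, 'ee_pos': array([ 0.24891423, -0.5729764 ,  0.29146744]), 'eef_rot': array([ 9.79078879e-01,  2.03479845e-01, -1.73202281e-04, -6.87081794e-04]), 'width': 0.08689459911353319, 'ft_force': array([ 0.24750484,  0.78209008, -0.31740926])}
scene 387.32973694636956 283.28652101325025 209.19688459541112 [ 1.52279416  1.89993693 -0.89238261] [ 0.1924736  -0.27050015  1.37727478]
top 520.7517681136483 284.334043451414 197.66624741363606 [ 2.14076001 -2.17506188  0.14858866] [-0.05063791  0.54706584  1.28400978]
```

View pics/scene0.png

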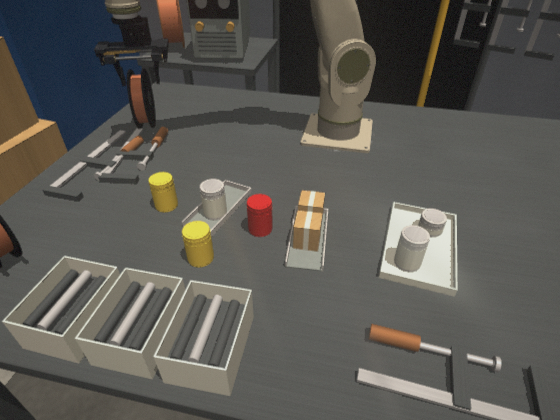

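View pics/top0.png

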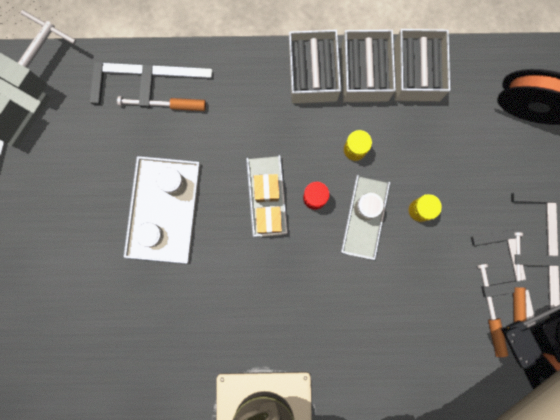

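The top view shows the lane at about (366,218) with the old tin at (371,206). The tray is at (162,210), with the new tall tin at (170,182) and the short tin at (149,235). Next I'll measure these precisely.

```bash
cat > h.py <<'E'
import numpy as np, cv2
from scipy.spatial.transform import Rotation as R
def ray(c,uv,z):
    Rm=cv2.Rodrigues(np.array(c['rvec'],float))[0]; t=np.array(c['tvec'],float)
    o=-Rm.T@t; d=Rm.T@np.array([(uv[0]-c['cx'])/c['fx'],(uv[1]-c['cy'])/c['fy'],1])
    return o+d*(z-o[2])/d[2]
def proj(c,P):
    K=np.array([[c['fx'],0,c['cx']],[0,c['fy'],c['cy']],[0,0,1]])
    return cv2.projectPoints(np.array(P,float).reshape(-1,3),np.array(c['rvec'],float),np.array(c['tvec'],float),K,None)[0].reshape(-1,2)
E
python3 - <<'E'
from bench import *
from h import *
c=camera('top'); p=c['pixels'][:,:,::-1]
a=cv2.resize(p[165:270,325:405],None,fx=6,fy=6,interpolation=cv2.INTER_CUBIC); b=cv2.resize(p[150:270,115:210],None,fx=5,fy=5,interpolation=cv2.INTER_CUBIC)
cv2.imwrite('pics/lane.png',a); cv2.imwrite('pics/tray.png',b)
for n,uv,z in [('rl',(358,177),.019),('rr',(389,182),.019),('fr',(375,259),.019),('fl',(343,253),.019),('old',(371,206),.094),('new',(170,181.5),.094),('short',(149.5,235),.049)]: print(n,ray(c,uv,z).round(4))
E
```

```text
rl [ 0.5992 -0.2506  0.019 ]
rr [ 0.585  -0.3302  0.019 ]
fr [ 0.3883 -0.2863  0.019 ]
fl [ 0.4047 -0.2058  0.019 ]
old [ 0.515  -0.2681  0.094 ]
new [0.5825 0.2181 0.094 ]
short [0.4562 0.2768 0.049 ]
```

View pics/lane.png

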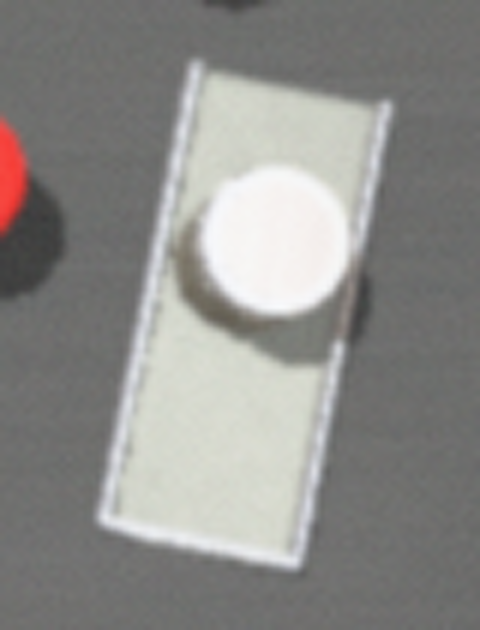

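View pics/tray.png

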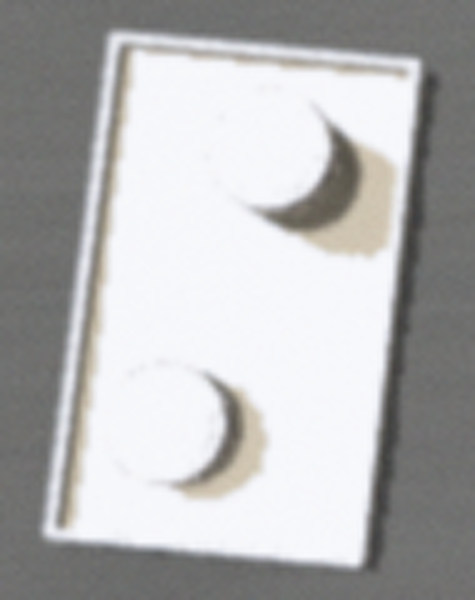

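```bash
python3 - <<'E'
from bench import *
from h import *
c=camera('top'); p=c['pixels']
f=lambda x,y,s,ox,oy:((x+.5)/s-.5+ox,(y+.5)/s-.5+oy)
co=[ray(c,f(x,y,6,325,165),.019) for x,y in [(197,62),(388,102),(299,567),(103,521)]]
for q in co: print('corner',q.round(4))
front=(co[2]+co[3])/2; rear=(co[0]+co[1])/2; d=rear-front
# lengths & yaw
dl=co[0]-co[3]; dr=co[1]-co[2]; w1=co[0]-co[1]; w2=co[3]-co[2]
print('len',np.linalg.norm(dl),np.linalg.norm(dr),'wid',np.linalg.norm(w1),np.linalg.norm(w2),'yaw',[np.degrees(np.arctan2(v[1],v[0])) for v in (dl,dr)],[np.degrees(np.arctan2(v[1],v[0]))-90 for v in (w1,w2)])
print('front',front,'rear',rear)
# old tin top
g=p.min(axis=2)
m=(g>228).astype(np.uint8); m[:, :345]=0;m[:,395:]=0;m[:180]=0;m[235:]=0
cs=sorted(cv2.findContours(m,0,2)[0],key=cv2.contourArea)[-1]; print(cv2.minEnclosingCircle(cs),cv2.boundingRect(cs),cv2.contourArea(cs))
(u,v),r=cv2.minEnclosingCircle(cs); print('old',ray(c,(u,v),.094), 'r',np.linalg.norm(ray(c,(u,v),.094)-ray(c,(u+r,v),.094)))
for x,y,z,n in[(268,150,.094,'new'),(165,424,.049,'short')]: print(n,ray(c,f(x,y,5,115,150),z).round(4))
s=camera('scene'); P=s['pixels'][:,:,::-1]
cv2.imwrite('pics/s_tray.png',cv2.resize(P[195:295,375:465],None,fx=6,fy=6,interpolation=cv2.INTER_CUBIC))
cv2.imwrite('pics/s_lane.png',cv2.resize(P[165:245,175:265],None,fx=6,fy=6,interpolation=cv2.INTER_CUBIC))
E
```

```text
corner [ 0.6047 -0.2493  0.019 ]
corner [ 0.586  -0.3309  0.019 ]
corner [ 0.3881 -0.2849  0.019 ]
corner [ 0.4088 -0.2027  0.019 ]
len 0.20141158726352962 0.20319076516256657 wid 0.08373031220456918 0.08468318856911315 yaw [np.float64(-13.356077997276161), np.float64(-13.088658582102173)] [np.float64(-12.89639347850472), np.float64(-14.103868238781203)]
front [ 0.3984424  -0.24379842  0.019     ] rear [ 0.59538044 -0.29006881  0.019     ]
((370.4705810546875, 204.4705810546875), 12.062520027160645) (359, 193, 24, 24) 410.5
old [ 0.51876906 -0.26696628  0.094     ] r 0.029229505481060968
new [0.5872 0.2225 0.094 ]
short [0.4578 0.2815 0.049 ]
```

View pics/s_tray.png

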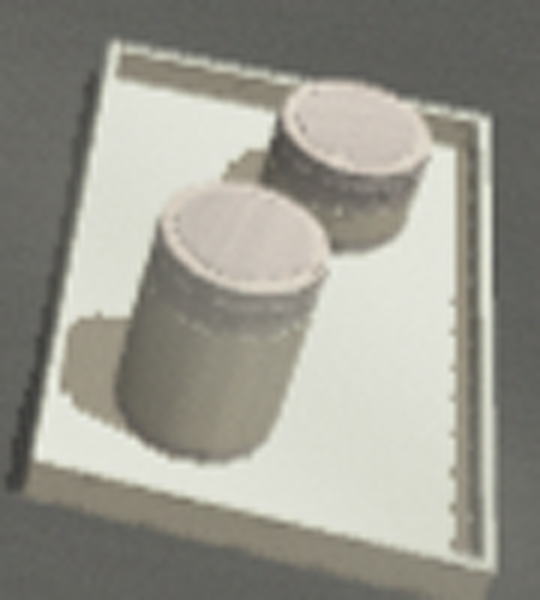

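View pics/s_lane.png

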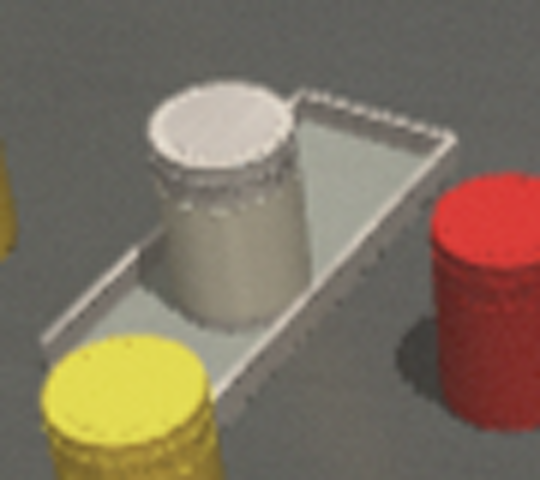

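```bash
python3 - <<'E'
from bench import *
from h import *
c=camera('top'); s=camera('scene')
f=lambda x,y,s,ox,oy:((x+.5)/s-.5+ox,(y+.5)/s-.5+oy)
for n,q,z in [('old',f(224,126,6,175,165),.094),('new',f(244,238,6,375,195),.094),('short',f(355,127,6,375,195),.049),('red',f(505,220,6,175,165),.094),('yel',f(126,393,6,175,165),.094),('laneFR',f(455,137,6,175,165),.019),('laneFL',f(300,92,6,175,165),.019)]: print(n,ray(s,q,z).round(4))
for n,q in [('red',(316.5,195)),('yel1',(359,145)),('yel2',(428,208))]: print(n,ray(c,q,.09).round(4))
st=read_state(); print(R.from_quat(st['eef_rot']).as_matrix().round(3),st['time'])
E
```

```text
old [ 0.5208 -0.2658  0.094 ]
new [0.5916 0.223  0.094 ]
short [0.4605 0.2824 0.049 ]
red [ 0.5558 -0.1354  0.094 ]
yel [ 0.684  -0.2423  0.094 ]
laneFR [ 0.4087 -0.2021  0.019 ]
laneFL [ 0.3901 -0.2848  0.019 ]
red [ 0.5444 -0.1372  0.09  ]
yel1 [ 0.6671 -0.2449  0.09  ]
yel2 [ 0.5084 -0.4071  0.09  ]
[[ 0.917  0.398 -0.   ]
 [ 0.398 -0.917  0.   ]
 [ 0.    -0.    -1.   ]] 0.35
```

Emit:
arm_command --commands '[[100, [0.037, -0.0173, 0.0], [0, 0, 0.06]], [100, [0.074, -0.0346, 0.0], [0, 0, 0.13]], [100, [0.111, -0.052, 0.0], [0, 0, 0.2]], [100, [0.148, -0.0693, 0.01], [0, 0, 0.27]], [100, [0.185, -0.0866, 0.02], [0, 0, 0.34]], [100, [0.222, -0.104, 0.03], [0, 0, 0.41]], [100, [0.259, -0.121, 0.04], [0, 0, 0.48]], [100, [0.296, -0.1386, 0.05], [0, 0, 0.55]], [100, [0.333, -0.156, 0.06], [0, 0, 0.6]], [100, [0.3705, -0.1732, 0.06], [0, 0, 0.641]]]'

```text
time: 1.18
ee_pos: [0.5187, -0.2665, 0.2305]
eef_rot: [0.993, -0.117, -0.001, -0.0]
ft_force: [-0.0, -1.2, 0.0]
width: 0.0867
```

Emit:
arm_command --commands '[[100, [0, 0, 0], [0, 0, 0]], [100, [0, 0, 0], [0, 0, 0]], [100, [0, 0, 0], [0, 0, 0]], [100, [0, 0, 0], [0, 0, 0]], [100, [0, 0, 0], [0, 0, 0]], [100, [0, 0, 0], [0, 0, 0]], [100, [0, 0, 0], [0, 0, 0]], [100, [0, 0, 0], [0, 0, 0]], [100, [0, 0, 0], [0, 0, 0]], [100, [0, 0, 0], [0, 0, 0]]]'

```text
time: 2.02
ee_pos: [0.5185, -0.2683, 0.2323]
eef_rot: [0.993, -0.115, 0.0, 0.0]
ft_force: [0.6, -0.2, -0.4]
width: 0.087
```

```bash
cat >> h.py <<'E'
def wray(c,st,uv,z):
    M=np.array(c['mount']);Rt=R.from_quat(st['eef_rot']).as_matrix();p=np.array(st['ee_pos'])
    o=Rt@M[:3,3]+p; d=Rt@M[:3,:3]@np.array([(uv[0]-c['cx'])/c['fx'],(uv[1]-c['cy'])/c['fy'],1])
    return o+d*(z-o[2])/d[2]
def yaw(st): m=R.from_quat(st['eef_rot']).as_matrix(); return np.degrees(np.arctan2(m[1,0],m[0,0]))
E
python3 - <<'E'
from bench import *
from h import *
st=read_state(); c=camera('wrist'); print(st['ee_pos'],yaw(st),st['time']); cv2.imwrite('pics/w1.png',c['pixels'][:,:,::-1]); print(c['fx'],c['cx'],c['cy'],np.round(c['mount'],3))
E
```

```text
[ 0.51852176 -0.26831756  0.23230977] -13.257544209814572 2.0167
290.0738699788152 280.1988577765415 210.98127459198216 [[-0.001 -0.97  -0.242  0.064]
 [ 1.    -0.001  0.002 -0.   ]
 [-0.002 -0.242  0.97  -0.093]
 [ 0.     0.     0.     1.   ]]
```

View pics/w1.png

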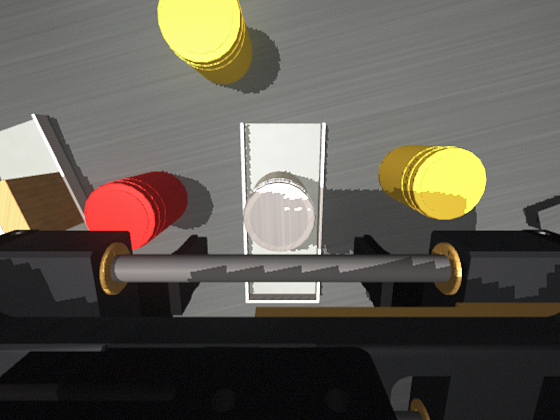

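```bash
python3 - <<'E'
from bench import *
from h import *
st=read_state(); c=camera('wrist')
for n,q,z in [('old',(279.5,214.5),.094),('oldL',(244,214),.094),('oldR',(315,214),.094),('RL',(241,124),.019),('RR',(325,124),.019),('FL',(247,302),.019),('FR',(320,302),.019)]:
    P=wray(c,st,q,z); T=R.from_quat(st['eef_rot']).as_matrix().T@(P-st['ee_pos']); print(n,P.round(4),'tool',T.round(4))
E
```

```text
old [ 0.522  -0.2688  0.094 ] tool [ 0.0034 -0.0002  0.1383]
oldL [ 0.5291 -0.2405  0.094 ] tool [ 0.0039 -0.0295  0.1383]
oldR [ 0.5156 -0.2974  0.094 ] tool [0.0038 0.029  0.1383]
RL [ 0.6039 -0.2482  0.019 ] tool [ 0.0785 -0.0391  0.2133]
RR [ 0.5844 -0.3309  0.019 ] tool [0.0784 0.0459 0.2133]
FL [ 0.4077 -0.2023  0.019 ] tool [-0.123  -0.0388  0.2133]
FR [ 0.3878 -0.2861  0.019 ] tool [-0.1232  0.0474  0.2133]
```

Emit:
arm_command --commands '[[100, [0.003, 0, 0.02], [0, 0, 0]], [100, [0.003, 0, 0.045], [0, 0, 0]], [100, [0.003, 0, 0.07], [0, 0, 0]], [100, [0.003, 0, 0.09], [0, 0, 0]], [100, [0.003, 0, 0.105], [0, 0, 0]], [100, [0.003, 0, 0.117], [0, 0, 0]], [100, [0.003, 0, 0.117], [0, 0, 0]], [60, [0.003, 0, 0.117], [0, 0, 0]], [55, [0.003, 0, 0.117], [0, 0, 0]], [50, [0.003, 0, 0.117], [0, 0, 0]]]' --squeeze 20

```text
time: 2.95
ee_pos: [0.5222, -0.2692, 0.1166]
eef_rot: [0.993, -0.115, 0.001, 0.0]
ft_force: [-0.8, -0.3, 0.6]
width: 0.0743
```

Emit:
arm_command --commands '[[50, [0, 0, 0], [0, 0, 0]], [50, [0, 0, 0], [0, 0, 0]], [50, [0, 0, 0], [0, 0, 0]], [50, [0, 0, 0], [0, 0, 0]], [50, [0, 0, 0], [0, 0, 0]], [50, [0, 0, -0.001], [0, 0, 0]], [50, [0, 0, -0.002], [0, 0, 0]], [50, [0, 0, -0.003], [0, 0, 0]], [50, [0, 0, -0.003], [0, 0, 0]], [50, [0, 0, -0.003], [0, 0, 0]]]' --squeeze 20

```text
time: 3.78
ee_pos: [0.5213, -0.2689, 0.118]
eef_rot: [0.993, -0.115, -0.0, -0.0]
ft_force: [0.4, -0.8, -3.3]
width: 0.0598
```

Emit:
arm_command --commands '[[50, [-0.005, 0, 0], [0, 0, 0]], [50, [-0.015, 0.001, 0], [0, 0, 0]], [50, [-0.028, 0.002, 0], [0, 0, 0]], [50, [-0.041, 0.003, 0], [0, 0, 0]], [50, [-0.054, 0.003, 0], [0, 0, 0]], [50, [-0.066, 0.003, 0], [0, 0, 0]], [50, [-0.075, 0.003, 0], [0, 0, 0]], [50, [-0.082, 0.003, 0], [0, 0, 0]], [50, [-0.085, 0.003, 0], [0, 0, 0]], [50, [-0.085, 0.003, 0], [0, 0, 0]]]'

```text
time: 4.62
ee_pos: [0.4377, -0.2524, 0.1184]
eef_rot: [0.993, -0.115, 0.0, 0.0]
ft_force: [0.0, 0.8, -3.1]
width: 0.0596
```

Emit:
arm_command --commands '[[50, [0, 0, 0], [0, 0, 0]], [50, [0, 0, 0], [0, 0, 0]], [50, [-0.001, 0, 0], [0, 0, 0]], [50, [-0.002, 0, 0], [0, 0, 0]], [50, [-0.003, 0, 0], [0, 0, 0]], [50, [-0.004, 0, 0], [0, 0, 0]], [50, [-0.005, 0, 0], [0, 0, 0]], [50, [-0.005, 0, 0], [0, 0, 0]], [50, [-0.005, 0, 0], [0, 0, 0]], [50, [-0.005, 0, 0], [0, 0, 0]]]'

```text
time: 5.45
ee_pos: [0.4333, -0.2512, 0.1184]
eef_rot: [0.993, -0.115, 0.0, 0.0]
ft_force: [1.2, 0.1, -2.9]
width: 0.0596
```

```bash
python3 - <<'E'
from bench import *
from h import *
st=read_state(); print(st['ee_pos'],st['ft_force'],yaw(st),st['width'])
c=camera('wrist'); cv2.imwrite('pics/w2.png',c['pixels'][:,:,::-1])
c=camera('top'); cv2.imwrite('pics/t2.png',cv2.resize(c['pixels'][150:290,300:440,::-1],None,fx=4,fy=4))
E
```

```text
[ 0.43331107 -0.25122883  0.11837793] [ 1.21673012  0.05233294 -2.92702518] -13.243535477924418 0.05963140051648541
```

View pics/w2.png

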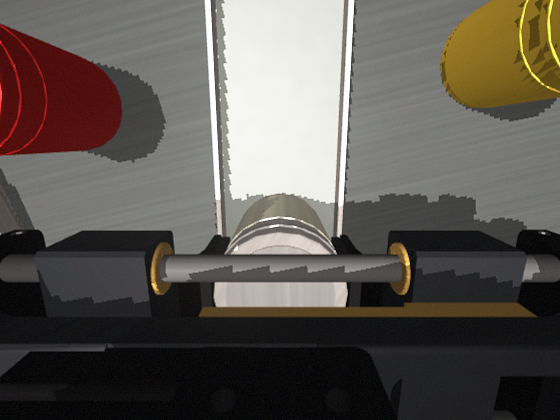

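Emit:
arm_command --commands '[[50, [-0.001, 0, 0], [0, 0, 0]], [50, [-0.001, 0, 0], [0, 0, 0]], [50, [-0.002, 0, 0], [0, 0, 0]], [50, [-0.002, 0, 0], [0, 0, 0]], [50, [-0.003, 0, 0], [0, 0, 0]], [50, [-0.003, 0, 0], [0, 0, 0]], [50, [-0.003, 0, 0], [0, 0, 0]], [50, [-0.003, 0, 0], [0, 0, 0]], [50, [-0.003, 0, 0], [0, 0, 0]], [50, [-0.003, 0, 0], [0, 0, 0]]]'

```text
time: 6.38
ee_pos: [0.4317, -0.2508, 0.119]
eef_rot: [0.993, -0.115, 0.002, 0.0]
ft_force: [6.2, -2.1, -4.7]
width: 0.0598
```

Emit:
arm_command --commands '[[50, [0.001, 0, 0.001], [0, 0, 0]], [50, [0.001, 0, 0.002], [0, 0, 0]], [50, [0.001, 0, 0.003], [0, 0, 0]], [50, [0.001, 0, 0.0035], [0, 0, 0]], [50, [0.001, 0, 0.0035], [0, 0, 0]], [50, [0.001, 0, 0.0035], [0, 0, 0]], [60, [0.001, 0, 0.0035], [0, 0, 0]], [80, [0.001, 0, 0.0035], [0, 0, 0]], [100, [0.001, 0, 0.0035], [0, 0, 0]], [100, [0.001, 0, 0.0035], [0, 0, 0]]]'

```text
time: 7.22
ee_pos: [0.4305, -0.2507, 0.1144]
eef_rot: [0.993, -0.115, -0.001, -0.0]
ft_force: [0.5, 0.8, -0.8]
width: 0.0726
```

Emit:
arm_command --commands '[[100, [0, 0, 0], [0, 0, 0]], [100, [0, 0, 0], [0, 0, 0]], [100, [0, 0, -0.01], [0, 0, 0]], [100, [0, 0, -0.03], [0, 0, 0]], [100, [0, 0, -0.06], [0, 0, 0]], [100, [0, 0, -0.09], [0, 0, 0]], [100, [0, 0, -0.12], [0, 0, 0]], [100, [0, 0, -0.13], [0, 0, 0]], [100, [0, 0, -0.13], [0, 0, 0]], [100, [0, 0, -0.13], [0, 0, 0]]]'

```text
time: 8.05
ee_pos: [0.4313, -0.2507, 0.2451]
eef_rot: [0.993, -0.115, 0.0, 0.0]
ft_force: [-0.5, -0.1, -0.3]
width: 0.0873
```

```bash
python3 - <<'E'
from bench import *
from h import *
st=read_state(); print(st['ee_pos'],st['ft_force'],yaw(st),st['time'])
c=camera('wrist'); cv2.imwrite('pics/w3.png',c['pixels'][:,:,::-1])
c=camera('scene'); cv2.imwrite('pics/s3.png',c['pixels'][:,:,::-1])
E
```

```text
[ 0.43125175 -0.25072835  0.2451395 ] [-0.53169942 -0.08526671 -0.3004018 ] -13.24696653308836 8.05
```

View pics/w3.png

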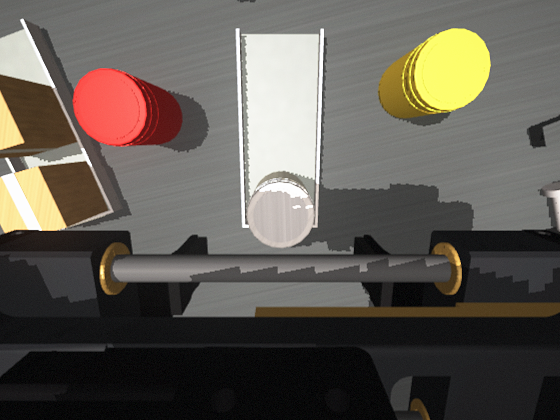

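View pics/s3.png

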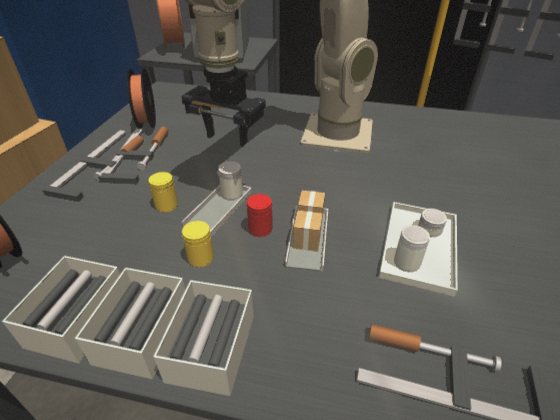

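```bash
python3 - <<'E'
from bench import *
from h import *
st=read_state(); c=camera('wrist'); print(wray(c,st,(279.5,212),.094),st['joint_positions'].round(2))
E
```

```text
[ 0.43305944 -0.25071049  0.094     ] [ 0.66  0.1  -0.24  1.84  0.03  1.2  -1.39]
```

Emit:
arm_command --commands '[[100, [0.0015, -0.018, 0], [0, 0, 0]], [100, [0.004, -0.045, 0], [0, 0, 0]], [100, [0.007, -0.08, 0], [0, 0, 0]], [100, [0.01, -0.115, 0], [0, 0, 0]], [100, [0.013, -0.15, 0], [0, 0, 0]], [100, [0.017, -0.185, 0], [0, 0, 0]], [100, [0.02, -0.22, 0], [0, 0, 0]], [100, [0.023, -0.255, 0], [0, 0, 0]], [100, [0.026, -0.29, 0], [0, 0, 0]], [100, [0.029, -0.32, 0], [0, 0, 0]]]'

```text
time: 9.03
ee_pos: [0.5326, 0.0566, 0.2436]
eef_rot: [0.993, -0.115, -0.001, -0.0]
ft_force: [0.8, -0.4, 0.6]
width: 0.0872
```

Emit:
arm_command --commands '[[100, [0.003, -0.035, 0], [0, 0, 0]], [100, [0.006, -0.07, 0], [0, 0, 0]], [100, [0.009, -0.105, 0], [0, 0, 0]], [100, [0.012, -0.135, 0], [0, 0, 0]], [100, [0.014, -0.16, 0], [0, 0, 0]], [100, [0.016, -0.1766, 0], [0, 0, 0]], [100, [0.016, -0.1766, 0], [0, 0, 0]], [100, [0.016, -0.1766, 0], [0, 0, 0]], [100, [0.016, -0.1766, 0], [0, 0, 0]], [100, [0.016, -0.1766, 0], [0, 0, 0]]]'

```text
time: 9.87
ee_pos: [0.5889, 0.2208, 0.2443]
eef_rot: [0.993, -0.116, -0.0, 0.001]
ft_force: [-0.8, 0.6, 0.0]
width: 0.087
```

```bash
python3 - <<'E'
from bench import *
from h import *
st=read_state(); print(st['ee_pos'],yaw(st),st['time'],st['joint_positions'].round(2))
c=camera('wrist'); cv2.imwrite('pics/w4.png',c['pixels'][:,:,::-1])
E
```

```text
[0.58887645 0.22077559 0.24428235] -13.344138027939158 9.8667 [-0.01  0.43 -0.56  1.49  0.23  1.29 -2.39]
```

View pics/w4.png

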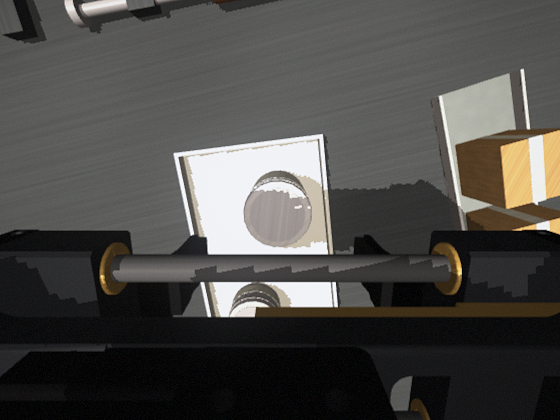

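```bash
python3 - <<'E'
from bench import *
from h import *
st=read_state(); c=camera('wrist'); P=wray(c,st,(277.8,213),.094);print(P,R.from_quat(st['eef_rot']).as_matrix().T@(P-st['ee_pos']))
for u in (244,311.5): print(R.from_quat(st['eef_rot']).as_matrix().T@(wray(c,st,(u,213),.094)-st['ee_pos']))
E
```

```text
[0.59082835 0.22207102 0.094     ] [ 0.00156478 -0.00170997  0.15055561]
[ 0.00161497 -0.03099527  0.15052979]
[0.00151471 0.02750792 0.15058137]
```

Emit:
arm_command --commands '[[100, [0.0015, -0.0017, 0.02], [0, 0, 0]], [100, [0.0015, -0.0017, 0.045], [0, 0, 0]], [100, [0.0015, -0.0017, 0.07], [0, 0, 0]], [100, [0.0015, -0.0017, 0.095], [0, 0, 0]], [100, [0.0015, -0.0017, 0.115], [0, 0, 0]], [100, [0.0015, -0.0017, 0.129], [0, 0, 0]], [100, [0.0015, -0.0017, 0.129], [0, 0, 0]], [60, [0.0015, -0.0017, 0.129], [0, 0, 0]], [55, [0.0015, -0.0017, 0.129], [0, 0, 0]], [50, [0.0015, -0.0017, 0.129], [0, 0, 0]]]' --squeeze 25

```text
time: 10.8
ee_pos: [0.5915, 0.2239, 0.1175]
eef_rot: [0.993, -0.115, 0.001, -0.001]
ft_force: [-0.4, -0.5, -0.6]
width: 0.0741
```

Emit:
arm_command --commands '[[50, [0, 0, 0], [0, 0, 0]], [50, [0, 0, 0], [0, 0, 0]], [50, [0, 0, 0], [0, 0, 0]], [50, [0, 0, 0], [0, 0, 0]], [50, [0, 0, 0], [0, 0, 0]], [50, [0, 0, -0.005], [0, 0, 0]], [50, [0, 0, -0.02], [0, 0, 0]], [50, [0, 0, -0.04], [0, 0, 0]], [50, [0, 0, -0.055], [0, 0, 0]], [50, [0, 0, -0.06], [0, 0, 0]]]' --squeeze 25

```text
time: 11.63
ee_pos: [0.5913, 0.2241, 0.178]
eef_rot: [0.993, -0.115, 0.001, -0.001]
ft_force: [0.4, 1.1, -2.7]
width: 0.0596
```

Emit:
arm_command --commands '[[50, [0.0, 0.0, -0.02], [0, 0, 0]], [50, [0.0, 0.01, -0.045], [0, 0, 0]], [50, [0.001, 0.03, -0.065], [0, 0, 0]], [50, [0.002, 0.055, -0.07], [0, 0, 0]], [50, [0.003, 0.085, -0.07], [0, 0, 0]], [50, [0.005, 0.115, -0.07], [0, 0, 0]], [50, [0.006, 0.145, -0.07], [0, 0, 0]], [50, [0.007, 0.175, -0.07], [0, 0, 0]], [50, [0.009, 0.205, -0.07], [0, 0, 0]], [50, [0.01, 0.235, -0.07], [0, 0, 0]]]'

```text
time: 12.47
ee_pos: [0.5457, -0.0089, 0.245]
eef_rot: [0.993, -0.115, -0.001, 0.0]
ft_force: [0.5, -0.8, -3.6]
width: 0.0601
```

Emit:
arm_command --commands '[[50, [0.001, 0.03, 0], [0, 0, 0]], [50, [0.002, 0.06, 0], [0, 0, 0]], [50, [0.004, 0.09, 0], [0, 0, 0]], [50, [0.005, 0.12, 0], [0, 0, 0]], [50, [0.006, 0.15, 0], [0, 0, 0]], [50, [0.008, 0.18, 0], [0, 0, 0]], [50, [0.009, 0.21, 0], [0, 0, 0]], [50, [0.01, 0.235, 0], [0, 0, 0]], [50, [0.011, 0.255, 0], [0, 0, 0]], [50, [0.011, 0.264, 0], [0, 0, 0]]]'

```text
time: 13.3
ee_pos: [0.4952, -0.2701, 0.2448]
eef_rot: [0.993, -0.117, -0.001, 0.0]
ft_force: [-0.4, -0.5, -3.9]
width: 0.0598
```

Emit:
arm_command --commands '[[50, [0, 0, 0], [0, 0, 0]], [50, [0, 0, 0], [0, 0, 0]], [50, [0, 0, 0], [0, 0, 0]], [50, [0, 0, 0], [0, 0, 0]], [50, [0, 0, 0], [0, 0, 0]], [50, [0, 0, 0], [0, 0, 0]], [50, [0, 0, 0], [0, 0, 0]], [50, [0, 0, 0], [0, 0, 0]], [50, [0, 0, 0], [0, 0, 0]], [50, [0, 0, 0], [0, 0, 0]]]'

```text
time: 14.13
ee_pos: [0.4968, -0.2669, 0.2458]
eef_rot: [0.993, -0.115, 0.0, 0.0]
ft_force: [0.2, 0.5, -2.8]
width: 0.0596
```

```bash
python3 - <<'E'
from bench import *
from h import *
st=read_state(); print(st['ee_pos'],yaw(st),st['time'],st['ft_force'],st['width'])
Rt=R.from_quat(st['eef_rot']).as_matrix(); print(Rt.round(4)); print('to go',Rt.T@(np.array([.4972,-.2663,st['ee_pos'][2]])-st['ee_pos']))
for n in ('scene','wrist'):
    c=camera(n); cv2.imwrite(f'pics/{n}5.png',c['pixels'][:,:,::-1])
E
```

```text
[ 0.49679138 -0.2668742   0.2457867 ] -13.246873881989345 14.1333 [ 0.21652803  0.48270866 -2.81063831] 0.05959490670829546
[[ 9.734e-01 -2.291e-01  0.000e+00]
 [-2.291e-01 -9.734e-01 -1.000e-04]
 [ 0.000e+00  1.000e-04 -1.000e+00]]
to go [ 2.66169176e-04 -6.52556063e-04 -4.34019575e-08]
```

View pics/scene5.png

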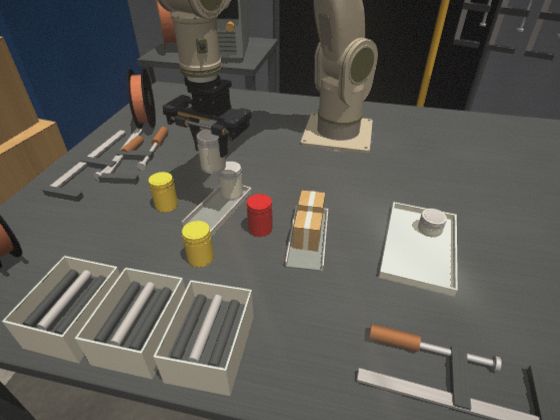

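View pics/wrist5.png

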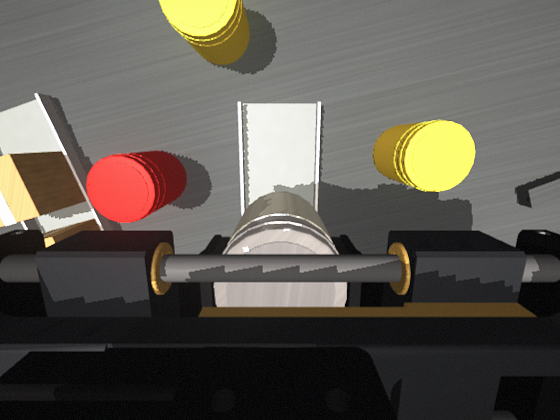

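Emit:
arm_command --commands '[[50, [0.002, 0, 0.015], [0, 0, 0]], [50, [0.002, 0, 0.035], [0, 0, 0]], [50, [0.002, 0, 0.055], [0, 0, 0]], [50, [0.002, 0, 0.075], [0, 0, 0]], [50, [0.002, 0, 0.095], [0, 0, 0]], [50, [0.002, 0, 0.108], [0, 0, 0]], [50, [0.002, 0, 0.117], [0, 0, 0]], [50, [0.002, 0, 0.122], [0, 0, 0]], [50, [0.002, 0, 0.122], [0, 0, 0]], [50, [0.002, 0, 0.122], [0, 0, 0]]]'

```text
time: 15.07
ee_pos: [0.4992, -0.2675, 0.1245]
eef_rot: [0.993, -0.115, 0.0, 0.0]
ft_force: [-0.1, -0.4, -3.2]
width: 0.0596
```

Emit:
arm_command --commands '[[50, [0, 0, 0.001], [0, 0, 0]], [50, [0, 0, 0.002], [0, 0, 0]], [50, [0, 0, 0.003], [0, 0, 0]], [50, [0, 0, 0.004], [0, 0, 0]], [50, [0, 0, 0.005], [0, 0, 0]], [50, [0, 0, 0.006], [0, 0, 0]], [50, [0, 0, 0.006], [0, 0, 0]], [50, [0, 0, 0.006], [0, 0, 0]], [50, [0, 0, 0.006], [0, 0, 0]], [50, [0, 0, 0.006], [0, 0, 0]]]'

```text
time: 15.9
ee_pos: [0.4988, -0.2673, 0.1178]
eef_rot: [0.993, -0.115, 0.0, 0.0]
ft_force: [-0.3, -0.4, -3.6]
width: 0.0597
```

```bash
python3 - <<'E'
from bench import *
from h import *
st=read_state(); print(st['ee_pos'],yaw(st),st['time'],st['ft_force'],st['width'])
c=camera('scene'); cv2.imwrite('pics/s6.png',cv2.resize(c['pixels'][120:250,150:290,::-1],None,fx=4,fy=4,interpolation=cv2.INTER_CUBIC))
E
```

```text
[ 0.498809   -0.26734684  0.11784087] -13.245795970972301 15.9 [-0.26308881 -0.44607539 -3.62307955] 0.059678338609887575
```

View pics/s6.png

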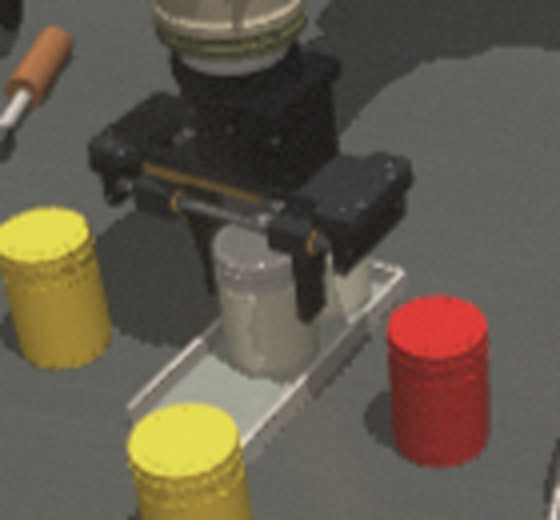

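Emit:
arm_command --commands '[[50, [-0.001, 0, 0.0005], [0, 0, 0]], [50, [-0.002, 0, 0.001], [0, 0, 0]], [50, [-0.002, 0, 0.0015], [0, 0, 0]], [50, [-0.002, 0, 0.002], [0, 0, 0]], [50, [-0.002, 0, 0.0022], [0, 0, 0]], [50, [-0.002, 0, 0.0025], [0, 0, 0]], [50, [-0.002, 0, 0.0025], [0, 0, 0]], [50, [-0.002, 0, 0.0025], [0, 0, 0]], [50, [-0.002, 0, 0.0025], [0, 0, 0]], [50, [-0.002, 0, 0.0025], [0, 0, 0]]]'

```text
time: 16.78
ee_pos: [0.4967, -0.2669, 0.1166]
eef_rot: [0.993, -0.115, -0.0, 0.0]
ft_force: [-7.0, 2.5, 12.0]
width: 0.0593
```

Emit:
arm_command --commands '[[50, [0, 0, -0.0005], [0, 0, 0]], [50, [0, 0, -0.001], [0, 0, 0]], [50, [0, 0, -0.001], [0, 0, 0]], [50, [0, 0, -0.001], [0, 0, 0]], [50, [0, 0, -0.001], [0, 0, 0]], [52, [0, 0, -0.001], [0, 0, 0]], [60, [0, 0, -0.001], [0, 0, 0]], [75, [0, 0, -0.001], [0, 0, 0]], [100, [0, 0, -0.001], [0, 0, 0]], [100, [0, 0, -0.001], [0, 0, 0]]]'

```text
time: 17.62
ee_pos: [0.497, -0.267, 0.1162]
eef_rot: [0.993, -0.115, 0.0, 0.0]
ft_force: [0.5, -0.4, -0.3]
width: 0.0715
```

Emit:
arm_command --commands '[[100, [0, 0, 0], [0, 0, 0]], [100, [0, 0, 0], [0, 0, 0]], [100, [0, 0, 0], [0, 0, 0]], [100, [0, 0, -0.01], [0, 0, 0]], [100, [0, 0, -0.03], [0, 0, 0]], [100, [0, 0, -0.055], [0, 0, 0]], [100, [0, 0, -0.085], [0, 0, 0]], [100, [0, 0, -0.115], [0, 0, 0]], [100, [0, 0, -0.13], [0, 0, 0]], [100, [0, 0, -0.13], [0, 0, 0]]]'

```text
time: 18.45
ee_pos: [0.4983, -0.2675, 0.2513]
eef_rot: [0.993, -0.115, 0.003, 0.001]
ft_force: [-0.3, -0.6, -0.3]
width: 0.0869
```

```bash
python3 - <<'E'
from bench import *
from h import *
st=read_state(); print(st['ee_pos'],yaw(st),st['time'],st['ft_force'],st['width'])
c=camera('wrist'); cv2.imwrite('pics/w7.png',c['pixels'][:,:,::-1])
c=camera('scene'); cv2.imwrite('pics/s7.png',cv2.resize(c['pixels'][120:250,150:290,::-1],None,fx=4,fy=4,interpolation=cv2.INTER_CUBIC))
E
```

```text
[ 0.49831871 -0.26745185  0.25134808] -13.244737920908035 18.45 [-0.25677653 -0.63102924 -0.34088878] 0.08689763231320456
```

View pics/s7.png

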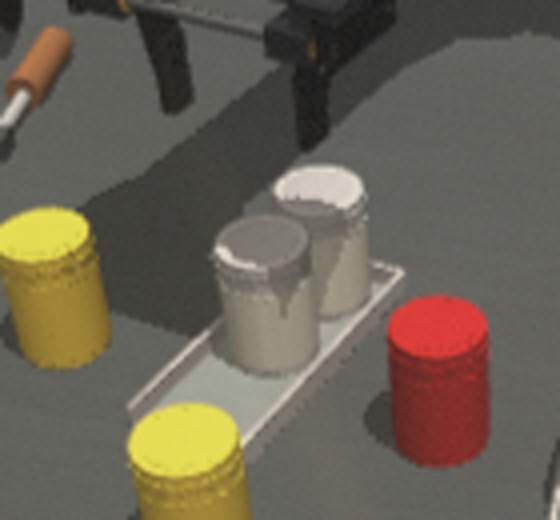

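View pics/w7.png

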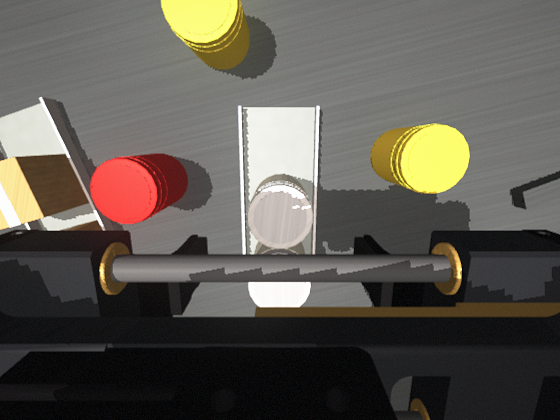

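Emit:
arm_command --commands '[[100, [0, -0.025, -0.01], [0, 0, 0]], [100, [0, -0.05, -0.02], [0, 0, 0]], [100, [0, -0.08, -0.02], [0, 0, 0]], [100, [0, -0.11, -0.02], [0, 0, 0]], [100, [0, -0.14, -0.02], [0, 0, 0]], [100, [0, -0.17, -0.02], [0, 0, 0]], [100, [0, -0.2, -0.02], [0, 0, 0]], [100, [0, -0.23, -0.02], [0, 0, 0]], [100, [0, -0.25, -0.02], [0, 0, 0]], [100, [0, -0.25, -0.02], [0, 0, 0]]]'

```text
time: 19.38
ee_pos: [0.5539, -0.0181, 0.2651]
eef_rot: [0.994, -0.112, -0.001, -0.001]
ft_force: [0.1, 0.5, 0.4]
width: 0.0869
```

```bash
python3 - <<'E'
from bench import *
from h import *
st=read_state(); print(st['ee_pos'],st['time'],st['ft_force'])
c=camera('top'); cv2.imwrite('pics/t8.png',c['pixels'][:,:,::-1]); cv2.imwrite('pics/t8z.png',cv2.resize(c['pixels'][165:270,325:405,::-1],None,fx=6,fy=6,interpolation=cv2.INTER_CUBIC))
s=camera('scene'); f=lambda x,y,s,ox,oy:((x+.5)/s-.5+ox,(y+.5)/s-.5+oy)
for q in [(262,246),(320,190)]: print(ray(s,f(*q,4,150,120),.094))
E
```

```text
[ 0.55394059 -0.01805188  0.26510307] 19.3833 [0.05470113 0.50095937 0.3901884 ]
[ 0.50082406 -0.26471957  0.094     ]
[ 0.43110114 -0.24953219  0.094     ]
```

View pics/t8z.png

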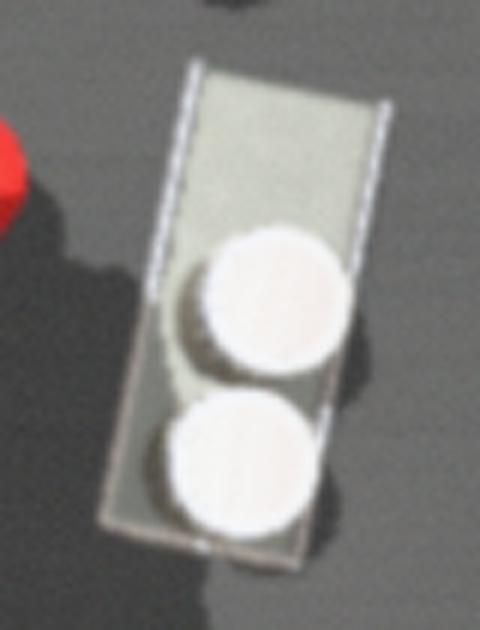

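View pics/t8.png

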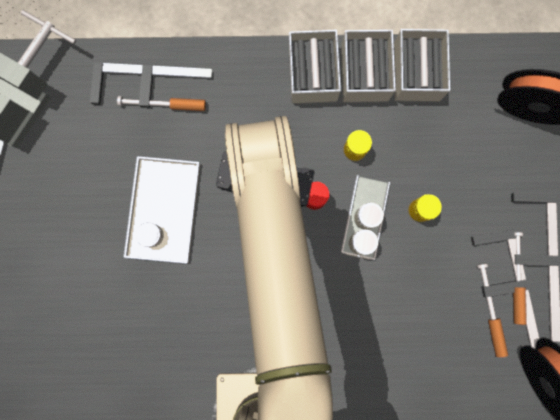

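```bash
python3 - <<'E'
from bench import *
from h import *
c=camera('top'); f=lambda x,y,s,ox,oy:((x+.5)/s-.5+ox,(y+.5)/s-.5+oy)
n,o=[ray(c,f(*q,6,325,165),.094) for q in [(278,300),(243,463)]]
L=np.array([.498,-.267]); e=np.array([.9734,-.2291]); 
for p in (n,o): d=p[:2]-L; print(p.round(4),'lane',d@e, d@np.array([.2291,.9734]))
print(np.linalg.norm(n-o), np.abs(read_state()['joint_vel']).max())
print(close_job())
E
```

```text
[ 0.4942 -0.2671  0.094 ] lane -0.0036843323925013958 -0.00098655529272515
[ 0.429  -0.2506  0.094 ] lane -0.0708810545267073 0.00012453956088247727
0.06720609664418815 0.018062800058316536
the job is handed in; nothing more can be done
None
```

I brought the old tin forward until the wrist force showed it touching the front stop. I then lifted the new tin out of the tray, stood it in the channel behind the old one, and handed the job in at about 19.5 s. The hand-in reports no verdict.

My last checks, from the top camera in the channel's frame:

| Tin | x (mm) | y (mm) |
|---|---|---|
| Old | -71 | 0 |
| New | -4 | -1 |

- **Gap:** The centres are 67 mm apart, which leaves a gap of about 7 mm. The scene camera gave 71 mm and a gap of about 11 mm. They disagree by 4 mm, but both are well under the 20 mm limit.
- **Upright and clear:** Both tins looked upright in the pictures. The gripper was open and about 0.25 m away, with the fingertips above everything nearby.
- **Short tin:** It looked undisturbed in the tray. I did not measure its final position.
- **Forces:** I saw about 6 N at the stop. Setting the new tin down gave about 14 N, partly sideways, and that was gone once I eased off and let go. These are end-of-call readings, so brief peaks in between would not show.

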